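Lay out the fittings for a switchboard job on their silhouettes

TASK

Make up the kit for the next switchboard: set the two circuit breakers, the round junction box and the conduit tee each on the grey tile whose black silhouette has its shape and size. Each must sit flat and the same way up as it started, centred on its silhouette and turned to match it (the tee's stem pointing as drawn; a breaker may go either way round), and be let go and left at rest.

Things in the scene. Friction and masses are not known exactly. Their poses are not given: they have to be found in the camera images.
- breaker_wide: White plastic three-pole circuit breaker, loose, on its flat back, toggles up. Base 85 (x) by 54 (y) mm, 44 mm high; raised nose 45 (x) by 54 (y) mm up to z = 63 mm; black toggle bar on it up to 70 mm. Two grey seams part the three poles. 330 g. Origin: centre of the underside; x along the length, y across the width, z up. Grip the nose across y.
- breaker_narrow: Two-pole circuit breaker, the same as the wide one but 36 mm across (y) with two poles and one seam: base 85 by 36 mm, 44 mm high, nose 45 mm long up to z = 63 mm, toggle bar up to 70 mm. About 220 g. Origin: centre of the underside; x along the length, y across the width, z up.
- round_box: Round white plastic junction box with its lid on, loose, 56 mm diameter, straight sides up to 26 mm, 30 mm high in all; two screws and a grey disc on the lid. About 80 g. Origin: centre of the underside, z up (lid up).
- tee: Steel conduit tee lying flat, loose, 150 g, 29 mm high. Run: 25 mm tube, 84 mm long, along y at x = -22 mm. Stem: 25 mm tube from its middle to +x, ending at x = +38 mm. 29 mm collars at the three ends; tube axes at z = 14.5 mm. The bare stem (x = -9 to +28 mm) can be gripped across y. Origin: on the underside, midway along the overall 74 mm (x) by 84 mm (y); z up.
- tee_stem_end (a point): Middle of the open end of the tee's stem: at x = +38 mm, y = 0, z = 14.5 mm in the tee's frame.
- tile_wide: Flat grey square tile, fixed to the bench, 106 by 106 mm and 5 mm thick, with a flush black painted silhouette of the three-pole breaker: a rectangle 93 mm (x) by 62 mm (y). Origin: centre of the tile's underside (silhouette centred above it; top face at z = 5 mm), z up. The breaker's length goes along the tile's x, either way round.
- tile_narrow: Flat grey square tile, fixed to the bench, 106 by 106 mm and 5 mm thick, with a flush black painted silhouette of the two-pole breaker: a rectangle 93 mm (x) by 44 mm (y). Origin: centre of the tile's underside (silhouette centred above it; top face at z = 5 mm), z up. The breaker's length goes along the tile's x, either way round.
- tile_round: Flat grey square tile, fixed to the bench, 106 by 106 mm and 5 mm thick, with a flush black painted silhouette of the round box: a disc of 64 mm diameter. Origin: centre of the tile's underside (silhouette centred above it; top face at z = 5 mm), z up. 
- tile_tee: Flat grey square tile, fixed to the bench, 106 by 106 mm and 5 mm thick, with a flush black painted silhouette of the tee: a T 92 mm wide (y), run along y at x = -22 mm, stem pointing to +x and ending at x = +42 mm. Origin: centre of the tile's underside (silhouette centred above it; top face at z = 5 mm), z up. A tee in place has its origin and axes over the tile's.
There are look-alikes about, which are no part of the job. Leave any purple or red look-alike of the breaker_narrow alone.

How it is judged:
By the outcome, as a careful person would: the job done as asked, in the order asked, and still so for the second after the job is handed in, with the robot touching nothing.
It also fails if it takes over 109 s, if anything falls off the work surface, if the arm or the gripper's body presses on something with over 40 N, if the wrist force passes 120 N, or if a joint passes its speed limit or range.

ROBOT

A 7-joint arm with a two-finger parallel gripper is mounted at the origin on the work surface. World frame = base frame: x ahead of the robot, y to its left, z up, the work surface at z = 0. Lengths are in m, angles in rad, forces in N, time in s.
With the tool pointing down it reaches from about 0.425 to 0.875 m from the base axis. Payload 8.4 kg.
Tool frame: the origin (TCP) lies between the finger pads; the fingertips stand 22 mm ahead of it and the grasp point (between the pads) lies 3 mm ahead of it; z points along the fingers, y is the line along which they close (so a half turn about z gives the same grasp; the last joint's range is limited). The gripper opens to 87 mm and grips with 3 to 60 N. Pads are 19 mm wide; open, the fingers measure 117 mm over their backs; the gripper's body (75 mm by 190 mm) begins 51 mm behind the grasp point.
Start: joints at [1.228, 0.333, 0.04, 1.465, -0.013, 1.343, -0.059], TCP at [0.157, -0.631, 0.245] pointing down, gripper open.
Joint ranges: [-2.58, 2.58], [-0.38, 2.09], [-1.3, 1.39], [0.25, 2.4], [-1.5, 4.64], [0.08, 2.09], [-2.65, 2.65]. Speed limits (rad/s): [2.22, 2.22, 2.79, 2.79, 3.14, 3.14, 3.14].

INTERFACE

Orientations are given as [roll, pitch, yaw] about the fixed x, y, z axes, in that order (R = Rz(yaw) Ry(pitch) Rx(roll)).
In Python, from plant import r, vision, ticket gives the robot as it stands. The module is installed in compiled form; this text tells all that it offers.
- The arm moves only by the tool apply_moves, never from a script. Its argument "motion" is a list of rows, each a list of 3 entries, a list of its own where there are three numbers: the shift along the tool's x, y, z as a fraction of full scale, then the turn, a rotation vector about the tool's x, y, z as a fraction of full scale, then the gripper command: -1 is shut, 1 is fully open, values between are in proportion. A call has 1 to 10 rows; each row is the pose to reach, as a shift and turn from the pose commanded when the call began, along the tool's axes at that moment, turning the shorter way round; what a row does not reach only later rows make up. Full scale, the value 1, is 200 mm for a shift and 180 degrees for a turn. A row lasts 1/12 s, in which the tool goes at most 41.7 mm and 7.16 degrees, less where a joint would pass 70% of its speed; a pose out of reach is approached as far as the arm can. A call with a number of a shift or a turn outside -1 to 1 is refused whole. A call with a gripper value outside its range is refused whole. The fingers move at their own pace and stop on an object; "newtons" is the grip in N (left out, the last holds). Time passes only in rows, so rows that repeat a pose let the fingers close. It gives the time, the measured TCP pose, the force, the opening and the grip force at its end, in the units of the state.
- r.get_state(): the state, without advancing time (a new reading comes with each control period).
- vision.camera(name): name is "side" or "top" or "wrist"; returns the picture (480x640x3 uint8, blue, green, red); there is no depth.
- vision.camera_params(name): a dict with "fx", "fy", "cx", "cy" (pixels), "dist" ([k1, k2, p1, p2, k3] as OpenCV has them; the pictures are not rectified), "pose" (4x4, takes a point from camera to world coordinates); the wrist camera has in their place "tool_from_camera" (4x4, takes a point from camera to tool coordinates, whose origin is the TCP and whose axes are the flange's). Camera axes: x right, y down, z forward; pixel columns grow to the right and rows downward; lengths in m; the calibration is good to about 2 mm. A picture is of the moment at which its call begins: read the wrist's pose just before it. camera_params takes no time and is no camera call.
- ticket.close_job(): hands the job in; it is judged then, once.
Trained networks look in the newest picture that a camera, given by its name, has taken for a name from the list of things; names that differ only in an ending like _2 or _b are one class to them, and where a whole thing is asked for, a point or a joint stands for the part that bears it (a point fixed in the world has none). Each returns a list of dicts, best first, with "score" (0 to 1); they miss things now and then, are a little off and sometimes report something else, mostly with a low value. They report only what shows in the picture. A call takes as long as a camera call. They do not tell look-alikes from the thing itself.
- vision.spot_in(camera, label): "location" ([column, row] in pixels, amid what is visible of it).
- vision.cut_out(camera, label): "region" (480x640 bool, what is visible of it) and "location" ([column, row] in pixels, amid what is visible of it).
The state is a dict: "clock": time; "joint_positions": joint angles; "joint_velocities": joint speeds; "joint_efforts": joint torques, N m; "tool_pos": TCP position; "tool_rot": TCP orientation; "ft_force": force on the tool from outside, world axes, zero at the start; "wrist_torque": the same for the moment, N m; "width": finger opening in m; "gripper_force": force on a finger pad.
Only numpy, scipy, OpenCV 4.12 (cv2) and the standard library are available. Lean on these libraries where they do the work, as an engineer would, in place of code of your own. Each camera call takes 0.05 s, during which the arm holds its last target. There are 200 camera calls.

## Working session

There is one attempt and no reset: what is moved stays moved. The work goes in short steps, Python scripts to look and compute and a tool call to move; the robot and the scene stay as the last step left them, time stands still between calls to the robot, and variables do not carry over. Pictures are saved under pics/ and viewed, at most 14 in all, crops included, and the job is handed in when it is done.

Besides the shell and the picture viewer there is one more tool, called after "Call:" by a JSON object that holds its "api" and its "payload", one argument or row to a line. apply_moves: Moves the arm, as the interface text tells. Shift numbers are shares of 200 mm and turn numbers shares of 180 degrees, none past 1 either way. Its arguments: {"type":"object","properties":{"motion":{"type":"array"},"newtons":{"type":"number"}},"required":["motion"]}

```bash
mkdir -p pics; python3 - <<'E'
from plant import r, vision
import cv2, numpy as np
s=r.get_state(); print({k:np.round(v,3).tolist() for k,v in s.items()})
for n in ["top","side"]:
    cv2.imwrite(f"pics/{n}0.png",vision.camera(n)); p=vision.camera_params(n)
    print(n,{k:np.round(v,3).tolist() for k,v in p.items()})
    for l in ["breaker_wide","breaker_narrow","round_box","tee","tile_wide","tile_narrow","tile_round","tile_tee","tee_stem_end"]:
        print(l,[(np.round(d["location"]).tolist(),round(d["score"],2)) for d in vision.spot_in(n,l)])
print({k:np.round(v,4).tolist() for k,v in vision.camera_params("wrist").items()})
E
```

```text
{'clock': 0.0, 'joint_positions': [1.228, 0.334, 0.04, 1.466, -0.013, 1.343, -0.059], 'joint_velocities': [0.001, -0.002, 0.001, 0.001, -0.002, -0.003, -0.001], 'joint_efforts': [0.001, -65.636, 1.336, -40.38, -0.06, 0.045, 0.0], 'tool_pos': [0.157, -0.63, 0.244], 'tool_rot': [-3.14, 0.0, 0.244], 'ft_force': [0.694, -0.73, -0.369], 'wrist_torque': [-0.024, 0.025, -0.041], 'gripper_force': 0.0, 'width': 0.087}
top {'fx': 513.222, 'fy': 513.222, 'cx': 314.318, 'cy': 233.581, 'dist': [-0.059, 0.0, 0.0, 0.0, 0.0], 'pose': [[-0.015, -0.998, 0.053, 0.425], [-0.999, 0.017, 0.033, -0.073], [-0.034, -0.052, -0.998, 1.039], [0.0, 0.0, 0.0, 1.0]]}
breaker_wide [([430.0, 232.0], 0.78)]
breaker_narrow [([441.0, 298.0], 0.92), ([364.0, 312.0], 0.91), ([498.0, 225.0], 0.82), ([344.0, 246.0], 0.69)]
round_box [([159.0, 238.0], 0.9)]
tee [([257.0, 175.0], 0.73), ([247.0, 262.0], 0.63), ([160.0, 241.0], 0.38)]
tile_wide [([342.0, 161.0], 0.71), ([258.0, 172.0], 0.37)]
tile_narrow [([260.0, 174.0], 0.83)]
tile_round [([168.0, 161.0], 0.72)]
tile_tee [([342.0, 160.0], 0.6), ([428.0, 146.0], 0.59)]
tee_s
[... 328 characters left out ...]
aker_narrow [([401.0, 224.0], 0.88), ([387.0, 182.0], 0.82), ([341.0, 232.0], 0.78), ([324.0, 155.0], 0.64), ([203.0, 403.0], 0.28)]
round_box [([317.0, 401.0], 0.7), ([259.0, 192.0], 0.49)]
tee [([348.0, 304.0], 0.56)]
tile_wide [([253.0, 237.0], 0.88)]
tile_narrow [([253.0, 299.0], 0.66)]
tile_round [([203.0, 403.0], 0.56), ([252.0, 301.0], 0.2)]
tile_tee [([254.0, 193.0], 0.62)]
tee_stem_end [([351.0, 305.0], 0.77), ([317.0, 401.0], 0.4)]
{'fx': 387.4525, 'fy': 387.4525, 'cx': 324.7999, 'cy': 237.716, 'dist': [-0.0244, 0.0, 0.0, 0.0, 0.0], 'tool_from_camera': [[-0.0015, -0.9535, -0.3015, 0.0837], [1.0, -0.0015, -0.0003, -0.0005], [-0.0002, -0.3015, 0.9535, -0.1399], [0.0, 0.0, 0.0, 1.0]]}
```

View pics/top0.png

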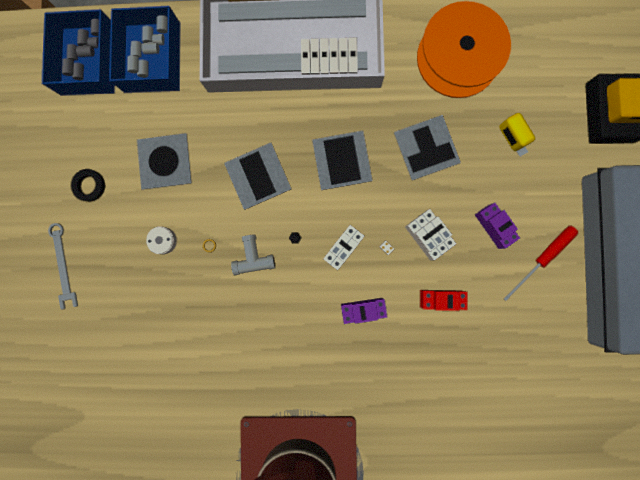

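View pics/side0.png

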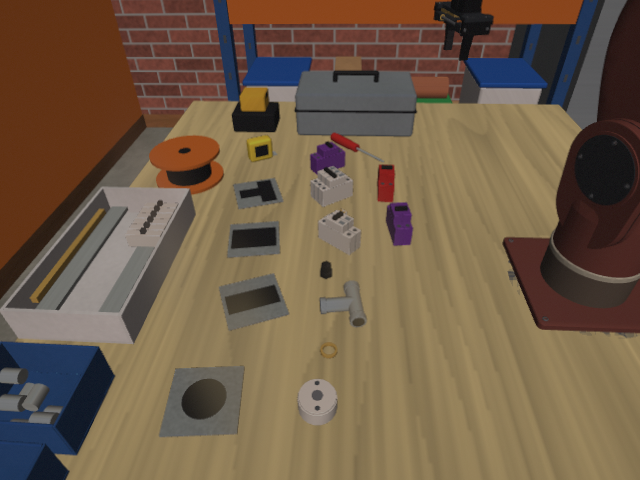

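Top view candidates:
- Narrow breaker: the white one at (344,247) is the choice. The purple ones (364,311) and (498,225) and the red one (443,300) are look-alikes. 
- Wide breaker (431,234), tee (253,255) and round box (160,240) each appear once.
- Tiles: narrow (258,175), wide (342,160), tee (428,147), round (164,161).

Next I fit model outlines to the image masks.

```bash
cat > h.py <<'E'
from plant import r, vision
import cv2, numpy as np
from scipy.optimize import minimize
from scipy.spatial.transform import Rotation as R
def box(x0,x1,y0,y1,z0,z1): return np.array([[x,y,z] for x in(x0,x1) for y in(y0,y1) for z in(z0,z1)])/1000
def cyl(p,d,rad,n=24):   # tube from p along unit d*len
    p,d=np.array(p,float),np.array(d,float); u=np.array([d[1],-d[0],0])/np.linalg.norm(d) if abs(d[2])<1e-9 else np.array([1.,0,0])
    w=np.cross(d/np.linalg.norm(d),u); t=np.arange(n)*2*np.pi/n
    c=rad*(np.outer(np.cos(t),u)+np.outer(np.sin(t),w)); return np.vstack([p+c,p+d+c])/1000
def brk(w): return [box(-42.5,42.5,-w/2,w/2,0,44),box(-22.5,22.5,-w/2,w/2,0,63)]
M={"breaker_wide":brk(54),"breaker_narrow":brk(36),"round_box":[np.vstack([cyl([0,0,0],[0,0,26],28)])],
"tee":[cyl([-22,-42,14.5],[0,84,0],12.5),cyl([-22,0,14.5],[60,0,0],12.5),cyl([28,0,14.5],[10,0,0],14.5),cyl([-22,-42,14.5],[0,10,0],14.5),cyl([-22,32,14.5],[0,10,0],14.5)],
"tile_wide":[box(-46.5,46.5,-31,31,5,5)],"tile_narrow":[box(-46.5,46.5,-22,22,5,5)],"tile_round":[cyl([0,0,5],[0,0,1e-6],32)],
"tile_tee":[box(-38.5,-5.5,-46,46,5,5),box(-22,42,-16.5,16.5,5,5)]}
def params(n):
    p=vision.camera_params(n); K=np.array([[p["fx"],0,p["cx"]],[0,p["fy"],p["cy"]],[0,0,1]])
    if n=="wrist":
        s=r.get_state(); T=np.eye(4); T[:3,:3]=R.from_euler("xyz",s["tool_rot"]).as_matrix(); T[:3,3]=s["tool_pos"]
        pose=T@np.array(p["tool_from_camera"])
    else: pose=np.array(p["pose"])
    return K,np.array(p["dist"],float),np.linalg.inv(pose)
def proj(cam,P):
    K,d,E=cam; return cv2.projectPoints(np.asarray(P,float).reshape(-1,3),cv2.Rodrigues(E[:3,:3])[0],E[:3,3],K,d)[0][:,0]
def back(cam,px,z):
    K,d,E=cam; u=cv2.undistortPoints(np.array([[px]],float),K,d)[0,0]; W=np.linalg.inv(E)
    v=W[:3,:3]@[u[0],u[1],1]; return W[:3,3]+v*(z-W[2,3])/v[2]
def place(q,P):
    c,s=np.cos(q[2]),np.sin(q[2]); return P@np.array([[c,s,0],[-s,c,0],[0,0,1]])+[q[0],q[1],q[3] if len(q)>3 else 0]
def mask(img,name,px):
    hsv=cv2.cvtColor(img,cv2.COLOR_BGR2HSV)
    m=(hsv[...,2]<60) if name.startswith("tile") else (hsv[...,1]<75)
    m=cv2.morphologyEx(m.astype(np.uint8),cv2.MORPH_OPEN,np.ones((3,3)))
    cs=cv2.findContours(m,cv2.RETR_EXTERNAL,cv2.CHAIN_APPROX_NONE)[0]
    cs=[c for c in cs if cv2.contourArea(c)>150]
    c=max(cs,key=lambda c:cv2.pointPolygonTest(c,(float(px[0]),float(px[1])),True))
    return cv2.drawContours(np.zeros(m.shape,np.uint8),[c],-1,1,-1)
def render(cam,name,q,S=4,off=(0,0),shape=(480,640)):
    o=np.zeros((shape[0]*S,shape[1]*S),np.uint8)
    for P in M[name]:
        h=cv2.convexHull(((proj(cam,place(q,P))-off+.5)*S).astype(np.float32))
        cv2.fillConvexPoly(o,np.round(h*16).astype(np.int32),1,shift=4)
    return o
def fit(cam,img,name,px,z=0.,yaw0=None):
    m=mask(img,name,px); x,y,w,h=cv2.boundingRect(m); off=np.array([x-15,y-15]).clip(0); sub=m[off[1]:y+h+15,off[0]:x+w+15]
    S=4; big=cv2.resize(sub*255,None,fx=S,fy=S,interpolation=cv2.INTER_LINEAR)>127
    c0=back(cam,np.array(cv2.moments(m,True)["m10"]),z) if 0 else back(cam,np.argwhere(m)[:,::-1].mean(0),z+M[name][0][:,2].max()/2)
    def cost(q):
        o=render(cam,name,[*q[:2],q[2]/10,z],S,off,sub.shape)>0; return 1-(o&big).sum()/(o|big).sum()
    best=None
    for a in ([0] if "round" in name else np.arange(0,2*np.pi if "tee" in name else np.pi,np.pi/6) if yaw0 is None else [yaw0]):
        k=minimize(cost,[c0[0],c0[1],a*10],method="Nelder-Mead",options=dict(initial_simplex=np.array([[c0[0]+i,c0[1]+j,(a+t)*10] for i,j,t in((0,0,0),(.01,0,0),(0,.01,0),(0,0,.2))]),xatol=1e-4,fatol=1e-4))
        if best is None or k.fun<best.fun: best=k
    return np.array([best.x[0],best.x[1],best.x[2]/10]),1-best.fun
E
python3 - <<'E'
from h import *
img=cv2.imread("pics/top0.png"); cam=params("top")
for n,px in dict(breaker_wide=(430,232),breaker_narrow=(344,247),round_box=(160,240),tee=(247,262),tile_wide=(342,160),tile_narrow=(258,175),tile_round=(164,161),tile_tee=(431,149)).items():
    q,f=fit(cam,img,n,px); print(n,np.round(q[:2],4),round(np.degrees(q[2]),1),round(f,3))
E
```

```text
breaker_wide [ 0.4727 -0.2677] 35.6 0.977
breaker_narrow [ 0.4501 -0.0963] -38.8 0.968
round_box [0.4715 0.2729] 6.5 0.955
tee [0.4405 0.0886] 368.5 0.945
tile_wide [ 0.6289 -0.097 ] 9.3 0.943
tile_narrow [0.6002 0.0759] 23.4 0.938
tile_round [0.6354 0.2715] 3.1 0.946
tile_tee [ 0.6517 -0.271 ] 379.0 0.958
```

```bash
cat >> h.py <<'E'
def go(x,y,z,yawdeg,start=None):
    "shift (fractions) and turn (fractions) from the present pose, or from start=(x,y,z,yawdeg)"
    if start is None:
        s=r.get_state(); p=np.array(s["tool_pos"]); A=R.from_euler("xyz",s["tool_rot"])
    else: p=np.array(start[:3]); A=R.from_euler("xyz",[np.pi,0,np.radians(start[3])])
    B=R.from_euler("xyz",[np.pi,0,np.radians(yawdeg)])
    d=A.inv().apply(np.array([x,y,z])-p); print("shift",np.round(d/.2,4).tolist(),"turn",np.round((A.inv()*B).as_rotvec()/np.pi,4).tolist(),"rows",np.ceil(max(np.linalg.norm(d)/.0417,np.degrees((A.inv()*B).magnitude())/7.16)))
E
python3 - <<'E'
from h import *
go(.32,-.45,.29,25); go(.52,-.26,.30,35.6,(.32,-.45,.29,25))
E
```

```text
shift [1.0095, -0.6801, -0.2272] turn [-0.0, -0.0, -0.0613] rows 6.0
shift [1.3078, -0.4384, -0.05] turn [0.0, 0.0, -0.0589] rows 7.0
```

Call:
{"api": "apply_moves", "payload": {
  "motion": [
    [[1.0,-0.68,-0.227],[0,0,-0.0613],1],
    [[1.0,-0.68,-0.227],[0,0,-0.0613],1],
    [[1.0,-0.68,-0.227],[0,0,-0.0613],1],
    [[1.0,-0.68,-0.227],[0,0,-0.0613],1],
    [[1.0,-0.68,-0.227],[0,0,-0.0613],1],
    [[1.0,-0.68,-0.227],[0,0,-0.0613],1],
    [[1.0,-0.68,-0.227],[0,0,-0.0613],1]
  ]
}}

```text
clock: 1.58
tool_pos: [0.3251, -0.4445, 0.2921]
tool_rot: [3.14, -0.004, 0.447]
ft_force: [1.8, -0.6, 0.5]
width: 0.0868
gripper_force: 0.0
```

Call:
{"api": "apply_moves", "payload": {
  "motion": [
    [[1.0,-0.44,-0.05],[0,0,-0.0589],1],
    [[1.0,-0.44,-0.05],[0,0,-0.0589],1],
    [[1.0,-0.44,-0.05],[0,0,-0.0589],1],
    [[1.0,-0.44,-0.05],[0,0,-0.0589],1],
    [[1.0,-0.44,-0.05],[0,0,-0.0589],1],
    [[1.0,-0.44,-0.05],[0,0,-0.0589],1],
    [[1.0,-0.44,-0.05],[0,0,-0.0589],1],
    [[1.0,-0.44,-0.05],[0,0,-0.0589],1]
  ]
}}

```text
clock: 2.25
tool_pos: [0.4625, -0.286, 0.2999]
tool_rot: [3.142, 0.0, 0.623]
ft_force: [-0.4, -0.3, -0.8]
width: 0.087
gripper_force: 0.0
```

```bash
cat > see.py <<'E'
from h import *
import sys
# args: picname  then name:x:y[:z]  (expected world xy)
cam=params("wrist"); img=vision.camera("wrist"); cv2.imwrite(f"pics/{sys.argv[1]}.png",img)
s=r.get_state(); print("clock",round(s["clock"],2),np.round(s["tool_pos"],4),np.degrees(s["tool_rot"]).round(2))
T=dict(breaker_wide=(.4727,-.2677),breaker_narrow=(.4501,-.0963),round_box=(.4715,.2729),tee=(.4405,.0886),tile_wide=(.6289,-.097),tile_narrow=(.6002,.0759),tile_round=(.6354,.2715),tile_tee=(.6517,-.271))
for a in sys.argv[2:]:
    n,*w=a.split(":"); xy=T[n] if not w else (float(w[0]),float(w[1])); z=float(w[2]) if len(w)>2 else 0.
    P=np.array([*xy,.005 if "tile" in n else z+.015]); px=proj(cam,P)[0]
    if not((20<px[0]<620) and (20<px[1]<460)): print(n,"out of view",px); continue
    q,f=fit(cam,img,n,px,z); print(n,px.round(),q[:2].round(4),round(np.degrees(q[2])%360,1),"iou",round(f,3))
E
python3 see.py w1 breaker_wide breaker_narrow tile_wide tile_tee tile_narrow
```

```text
clock 2.3 [ 0.4617 -0.2871  0.2998] [1.800e+02 3.000e-02 3.557e+01]
breaker_wide [317. 177.] [ 0.4736 -0.2664] 35.9 iou 0.989
breaker_narrow [170.  99.] [ 0.4515 -0.0946] 140.7 iou 0.973
tile_wide out of view [266.15977083 -59.66420045]
tile_tee [422.  35.] [ 0.653  -0.2697] 18.9 iou 0.974
tile_narrow out of view [  92.04655062 -153.56829578]
```

View pics/w1.png

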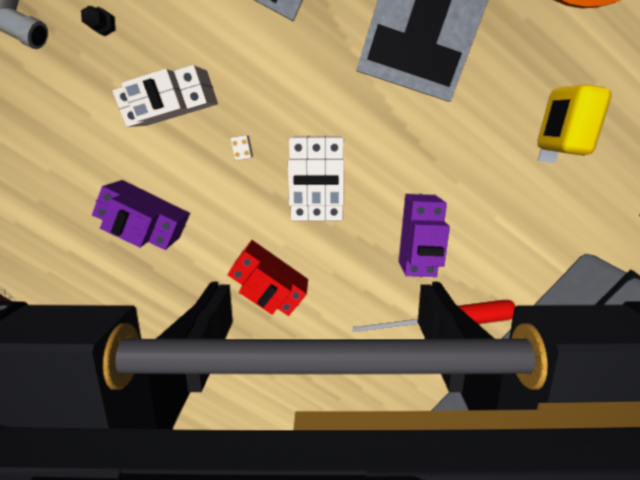

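```bash
python3 - <<'E'
from h import *
go(.4736,-.2664,.12,35.9); go(.4736,-.2664,.046,35.9,(.4736,-.2664,.12,35.9))
E
```

```text
shift [0.1092, -0.0496, 0.8991] turn [0.0, 0.0002, -0.0018] rows 5.0
shift [0.0, -0.0, 0.37] turn [0.0, 0.0, 0.0] rows 2.0
```

The wide breaker has three poles and sits at (316,178). The white two-pole breaker is at (163,95). The purple ones at (140,218) and (425,235) and the red one at (268,278) are to be left alone. I'm picking the wide one.

Call:
{"api": "apply_moves", "payload": {
  "motion": [
    [[0.109,-0.05,0.4],[0,0,-0.0018],1],
    [[0.109,-0.05,0.9],[0,0,-0.0018],1],
    [[0.109,-0.05,0.9],[0,0,-0.0018],1],
    [[0.109,-0.05,0.9],[0,0,-0.0018],1],
    [[0.109,-0.05,0.9],[0,0,-0.0018],1],
    [[0.109,-0.05,0.9],[0,0,-0.0018],1],
    [[0.109,-0.05,0.9],[0,0,-0.0018],1]
  ]
}}

```text
clock: 2.88
tool_pos: [0.4731, -0.2667, 0.1198]
tool_rot: [-3.14, 0.001, 0.625]
ft_force: [0.3, -0.8, 1.1]
width: 0.0868
gripper_force: 0.0
```

Call:
{"api": "apply_moves", "payload": {
  "motion": [
    [[0,0,0.15],[0,0,0],1],
    [[0,0,0.37],[0,0,0],1],
    [[0,0,0.37],[0,0,0],1],
    [[0,0,0.37],[0,0,0],1],
    [[0,0,0.37],[0,0,0],-1],
    [[0,0,0.37],[0,0,0],-1],
    [[0,0,0.37],[0,0,0],-1],
    [[0,0,0.37],[0,0,0],-1],
    [[0,0,0.37],[0,0,0],-1]
  ],
  "newtons": 25
}}

```text
clock: 3.63
tool_pos: [0.4747, -0.2658, 0.0471]
tool_rot: [3.14, -0.001, 0.627]
ft_force: [0.6, -0.6, -0.2]
width: 0.0613
gripper_force: 0.0
```

```bash
python3 - <<'E'
from h import *
s=r.get_state(); print(s["clock"],s["tool_pos"],np.degrees(s["tool_rot"]),s["width"],s["gripper_force"])
q,f=fit(params("top"),vision.camera("top"),"breaker_wide",(430,232)) if 0 else (0,0)
go(*s["tool_pos"][:2],.24,35.9); go(.56,-.17,.26,9.0,(*s["tool_pos"][:2],.24,35.9))
E
```

```text
3.6333 [ 0.47467422 -0.26579141  0.04709779] [ 1.79906538e+02 -3.32322380e-02  3.59235231e+01] 0.06132326305920863 0.0
shift [0.0006, 0.0016, -0.9645] turn [0.0005, -0.0002, 0.0001] rows 5.0
shift [0.6264, -0.1378, -0.1] turn [0.0, -0.0, 0.1494] rows 4.0
```

Call:
{"api": "apply_moves", "payload": {
  "motion": [
    [[0,0,0],[0,0,0],-1],
    [[0,0,0],[0,0,0],-1],
    [[0,0,0],[0,0,0],-1],
    [[0,0,0],[0,0,0],-1],
    [[0,0,0],[0,0,0],-1]
  ],
  "newtons": 25
}}

```text
clock: 4.05
tool_pos: [0.4745, -0.2657, 0.0466]
tool_rot: [3.141, -0.0, 0.627]
ft_force: [0.0, 1.1, 6.3]
width: 0.0532
gripper_force: 25.0
```

Call:
{"api": "apply_moves", "payload": {
  "motion": [
    [[0,0,-0.1],[0,0,0],-1],
    [[0,0,-0.3],[0,0,0],-1],
    [[0,0,-0.5],[0,0,0],-1],
    [[0,0,-0.7],[0,0,0],-1],
    [[0,0,-0.85],[0,0,0],-1],
    [[0,0,-0.95],[0,0,0],-1],
    [[0,0,-0.95],[0,0,0],-1]
  ]
}}

```text
clock: 4.63
tool_pos: [0.4758, -0.266, 0.2404]
tool_rot: [3.136, -0.003, 0.627]
ft_force: [0.6, -1.0, -1.8]
width: 0.0538
gripper_force: 25.0
```

```bash
python3 - <<'E'
from h import *
s=r.get_state(); print(s["clock"],s["tool_pos"],np.degrees(s["tool_rot"]),s["width"],s["gripper_force"])
go(.54,-.12,.25,9.3)
E
python3 see.py w2 tile_tee tile_wide breaker_wide:0.4737:-0.2664:0.188
```

```text
4.6333 [ 0.47576812 -0.2660089   0.24037685] [ 1.79666944e+02 -1.46859070e-01  3.59321653e+01] 0.05375027287068256 24.999318087939173
shift [0.6886, -0.4024, -0.0487] turn [0.0016, -0.0012, 0.148] rows 4.0
clock 4.68 [ 0.4749 -0.2657  0.2374] [ 1.7984e+02 -7.0000e-02  3.5930e+01]
tile_tee [444.  51.] [ 0.653  -0.2698] 18.8 iou 0.974
tile_wide out of view [266.62719783 -58.43143339]
breaker_wide [323. 294.] [ 0.4698 -0.2688] 337.0 iou 0.256
```

Call:
{"api": "apply_moves", "payload": {
  "motion": [
    [[0.3,-0.2,-0.02],[0,0,0.074],-1],
    [[0.6,-0.36,-0.04],[0,0,0.12],-1],
    [[0.689,-0.402,-0.049],[0,0,0.148],-1],
    [[0.689,-0.402,-0.049],[0,0,0.148],-1],
    [[0.689,-0.402,-0.049],[0,0,0.148],-1],
    [[0.689,-0.402,-0.049],[0,0,0.148],-1]
  ]
}}

```text
clock: 5.18
tool_pos: [0.5389, -0.1144, 0.2434]
tool_rot: [-3.138, 0.002, 0.167]
ft_force: [-0.2, -0.7, -3.8]
width: 0.0535
gripper_force: 25.0
```

```bash
python3 see.py w3 tile_tee tile_wide tile_narrow breaker_narrow
```

```text
clock 5.23 [ 0.5381 -0.1171  0.2432] [-179.88    0.18    9.51]
tile_tee [511. 114.] [ 0.653  -0.2698] 18.8 iou 0.965
tile_wide [324. 106.] [ 0.6295 -0.0966] 9.5 iou 0.948
tile_narrow [136. 106.] [0.6012 0.077 ] 22.9 iou 0.942
breaker_narrow [295. 285.] [ 0.3579 -0.0546] 101.5 iou 0.042
```

View pics/w3.png

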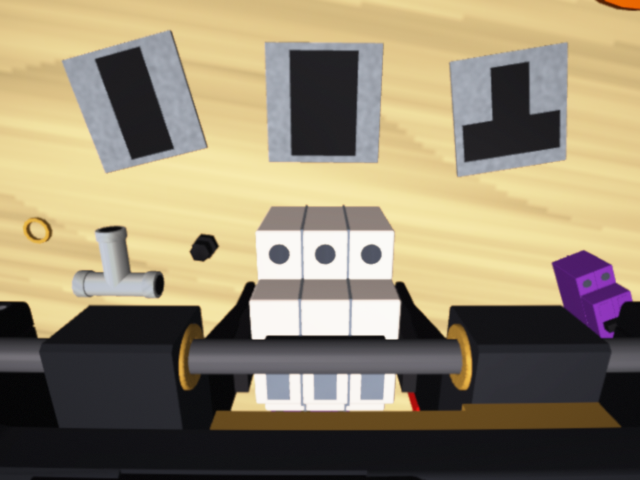

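```bash
python3 - <<'E'
from h import *
go(.6302,-.0965,.09,9.4)
E
```

```text
shift [0.4737, -0.0236, 0.7646] turn [-0.0007, 0.001, 0.0006] rows 5.0
```

Call:
{"api": "apply_moves", "payload": {
  "motion": [
    [[0.2,-0.01,0.1],[0,0,0],-1],
    [[0.4,-0.02,0.25],[0,0,0],-1],
    [[0.474,-0.024,0.45],[-0.0007,0.001,0.0006],-1],
    [[0.474,-0.024,0.62],[-0.0007,0.001,0.0006],-1],
    [[0.474,-0.024,0.765],[-0.0007,0.001,0.0006],-1],
    [[0.474,-0.024,0.765],[-0.0007,0.001,0.0006],-1],
    [[0.474,-0.024,0.765],[-0.0007,0.001,0.0006],-1],
    [[0.474,-0.024,0.765],[-0.0007,0.001,0.0006],-1]
  ]
}}

```text
clock: 5.9
tool_pos: [0.6317, -0.1003, 0.0941]
tool_rot: [3.139, -0.004, 0.159]
ft_force: [0.6, 0.1, -1.9]
width: 0.0538
gripper_force: 25.0
```

```bash
python3 - <<'E'
from h import *
for i in range(2):
    s=r.get_state(); print(np.round(s["tool_pos"],4),np.degrees(s["tool_rot"]).round(2),np.round(s["joint_velocities"],3))
    cv2.imwrite("pics/t1.png",vision.camera("top"))
go(.6302,-.0965,.0515,9.4)
E
```

```text
[ 0.6317 -0.1003  0.0941] [179.85  -0.24   9.13] [-0.002 -0.031 -0.009 -0.023  0.001 -0.005 -0.003]
[ 0.6324 -0.1002  0.0952] [179.81  -0.35   9.13] [ 0.001 -0.015 -0.004 -0.009  0.001 -0.004 -0.003]
shift [-0.0108, -0.0205, 0.2203] turn [0.0012, -0.0022, -0.0014] rows 2.0
```

Call:
{"api": "apply_moves", "payload": {
  "motion": [
    [[-0.011,-0.02,0.08],[0.0012,-0.0022,-0.0014],-1],
    [[-0.011,-0.02,0.16],[0.0012,-0.0022,-0.0014],-1],
    [[-0.011,-0.02,0.16],[0.0012,-0.0022,-0.0014],-1],
    [[-0.011,-0.02,0.16],[0.0012,-0.0022,-0.0014],-1],
    [[-0.011,-0.02,0.16],[0.0012,-0.0022,-0.0014],-1],
    [[-0.011,-0.02,0.16],[0.0012,-0.0022,-0.0014],-1],
    [[-0.011,-0.02,0.16],[0.0012,-0.0022,-0.0014],-1],
    [[-0.011,-0.02,0.16],[0.0012,-0.0022,-0.0014],-1]
  ]
}}

```text
clock: 6.67
tool_pos: [0.629, -0.0959, 0.0615]
tool_rot: [-3.14, 0.003, 0.165]
ft_force: [0.1, 0.0, -2.3]
width: 0.054
gripper_force: 25.0
```

```bash
python3 - <<'E'
from h import *
s=r.get_state(); print(np.round(s["tool_pos"],4),np.degrees(s["tool_rot"]).round(2))
go(.6302,-.0965,.0515,9.4)
E
```

```text
[ 0.629  -0.0959  0.0615] [-1.7993e+02  1.6000e-01  9.4300e+00]
shift [0.0054, 0.0038, 0.0499] turn [-0.0004, 0.0009, 0.0002] rows 1.0
```

Call:
{"api": "apply_moves", "payload": {
  "motion": [
    [[0.005,0.004,0.03],[0,0,0],-1],
    [[0.005,0.004,0.045],[0,0,0],-1],
    [[0.005,0.004,0.05],[0,0,0],-1],
    [[0.005,0.004,0.05],[0,0,0],-1],
    [[0.005,0.004,0.05],[0,0,0],-1],
    [[0.005,0.004,0.05],[0,0,0],-1]
  ]
}}

```text
clock: 7.17
tool_pos: [0.6298, -0.0967, 0.0514]
tool_rot: [-3.14, 0.004, 0.164]
ft_force: [-4.0, 0.3, 7.4]
width: 0.0538
gripper_force: 25.0
```

Call:
{"api": "apply_moves", "payload": {
  "motion": [
    [[0,0,0],[0,0,0],1],
    [[0,0,0],[0,0,0],1],
    [[0,0,0],[0,0,0],1],
    [[0,0,-0.05],[0,0,0],1],
    [[0,0,-0.2],[0,0,0],1],
    [[0,0,-0.4],[0,0,0],1],
    [[-0.2,0,-0.6],[0,0,0],1],
    [[-0.4,0,-0.8],[0,0,0],1],
    [[-0.6,0,-0.95],[0,0,0],1],
    [[-0.6,0,-0.95],[0,0,0],1]
  ]
}}

```text
clock: 8.0
tool_pos: [0.5108, -0.1162, 0.2435]
tool_rot: [-3.141, 0.002, 0.165]
ft_force: [0.3, -0.8, 1.0]
width: 0.0871
gripper_force: 0.0
```

```bash
python3 - <<'E'
from h import *
go(.40,-.05,.24,-38)
E
python3 see.py w4 breaker_wide:.6295:-.0966:.005 breaker_narrow tile_narrow
```

```text
shift [-0.4921, -0.4174, 0.0191] turn [0.0, 0.0009, 0.2636] rows 7.0
clock 8.05 [ 0.5086 -0.1179  0.2486] [ 1.7984e+02 -2.0000e-02  9.3500e+00]
breaker_wide [326.  71.] [ 0.6412 -0.0967] 99.3 iou 0.596
breaker_narrow [297. 259.] [ 0.4513 -0.095 ] 140.9 iou 0.98
tile_narrow [134.  75.] [0.6012 0.0769] 22.1 iou 0.958
```

```bash
python3 - <<'E'
from h import *
go(.4514,-.0948,.10,-39.2)
E
```

```text
shift [-0.2637, -0.1624, 0.7424] turn [0.0008, -0.0005, 0.2697] rows 7.0
```

View pics/w4.png

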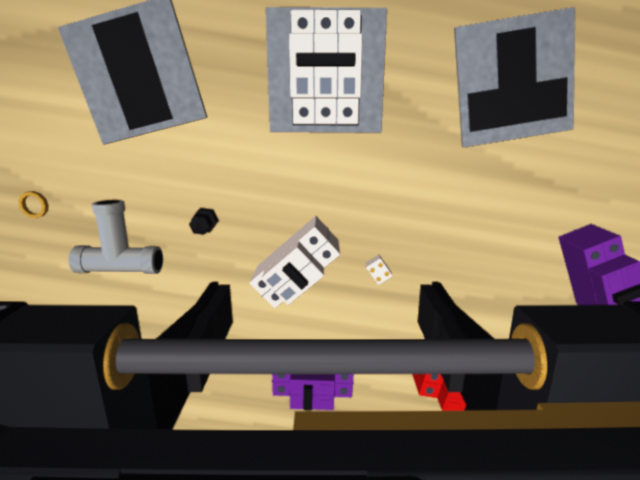

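The wide breaker sits on its tile at (326,67). The white two-pole breaker is at (297,262), with purple (313,388) and red (440,390) beside it. Approaching the white one.

Call:
{"api": "apply_moves", "payload": {
  "motion": [
    [[-0.13,-0.08,0.2],[0,0,0.1],1],
    [[-0.264,-0.162,0.4],[0,0,0.2],1],
    [[-0.264,-0.162,0.55],[0.0008,-0.0005,0.2697],1],
    [[-0.264,-0.162,0.742],[0.0008,-0.0005,0.2697],1],
    [[-0.264,-0.162,0.742],[0.0008,-0.0005,0.2697],1],
    [[-0.264,-0.162,0.742],[0.0008,-0.0005,0.2697],1],
    [[-0.264,-0.162,0.742],[0.0008,-0.0005,0.2697],1],
    [[-0.264,-0.162,0.742],[0.0008,-0.0005,0.2697],1],
    [[-0.264,-0.162,0.742],[0.0008,-0.0005,0.2697],1],
    [[-0.264,-0.162,0.742],[0.0008,-0.0005,0.2697],1]
  ]
}}

```text
clock: 8.88
tool_pos: [0.4544, -0.0928, 0.0935]
tool_rot: [-3.141, 0.005, -0.679]
ft_force: [0.9, 0.1, 0.1]
width: 0.0872
gripper_force: 0.0
```

```bash
python3 - <<'E'
from h import *
go(.4514,-.0948,.046,-39.2)
E
```

```text
shift [-0.0041, 0.0171, 0.2375] turn [-0.0, 0.0017, 0.0016] rows 2.0
```

Call:
{"api": "apply_moves", "payload": {
  "motion": [
    [[-0.004,0.017,0.1],[0,0.0017,0.0016],1],
    [[-0.004,0.017,0.23],[0,0.0017,0.0016],1],
    [[-0.004,0.017,0.23],[0,0.0017,0.0016],1],
    [[-0.004,0.017,0.23],[0,0.0017,0.0016],1],
    [[-0.004,0.017,0.23],[0,0.0017,0.0016],1],
    [[-0.004,0.017,0.23],[0,0.0017,0.0016],1],
    [[-0.004,0.017,0.23],[0,0.0017,0.0016],1]
  ]
}}

```text
clock: 9.47
tool_pos: [0.452, -0.095, 0.0483]
tool_rot: [-3.141, -0.001, -0.687]
ft_force: [0.7, -0.6, -0.3]
width: 0.0871
gripper_force: 0.0
```

```bash
python3 - <<'E'
from h import *
go(.4514,-.0948,.046,-39.2)
E
```

```text
shift [-0.0029, 0.0013, 0.0114] turn [-0.0002, -0.0003, -0.001] rows 1.0
```

Call:
{"api": "apply_moves", "payload": {
  "motion": [
    [[-0.003,0.001,0.01],[0,0,0],-1],
    [[-0.003,0.001,0.01],[0,0,0],-1],
    [[-0.003,0.001,0.01],[0,0,0],-1],
    [[-0.003,0.001,0.01],[0,0,0],-1],
    [[-0.003,0.001,0.01],[0,0,0],-1],
    [[-0.003,0.001,0.01],[0,0,0],-1],
    [[-0.003,0.001,0.01],[0,0,0],-1],
    [[-0.003,0.001,0.01],[0,0,0],-1],
    [[-0.003,0.001,0.01],[0,0,0],-1],
    [[-0.003,0.001,0.01],[0,0,0],-1]
  ],
  "newtons": 25
}}

```text
clock: 10.3
tool_pos: [0.4504, -0.0946, 0.045]
tool_rot: [3.141, 0.001, -0.688]
ft_force: [-0.9, -0.6, -0.7]
width: 0.036
gripper_force: 25.0
```

Call:
{"api": "apply_moves", "payload": {
  "motion": [
    [[0,0,0],[0,0,0],-1],
    [[0,0,0],[0,0,0],-1],
    [[0,0,0],[0,0,0],-1]
  ]
}}

```text
clock: 10.55
tool_pos: [0.4504, -0.0946, 0.045]
tool_rot: [3.141, 0.001, -0.688]
ft_force: [-0.5, -0.3, 0.8]
width: 0.0355
gripper_force: 25.0
```

```bash
python3 - <<'E'
from h import *
s=r.get_state(); p=s["tool_pos"]; print(p, s["gripper_force"])
go(p[0],p[1],.2,-39.2); go(.5,.04,.2,-8,(p[0],p[1],.2,-39.2))
E
```

```text
[ 0.45044471 -0.09464067  0.04502096] 24.995762680191547
shift [-0.0007, 0.0002, -0.7749] turn [0.0001, 0.0003, -0.0012] rows 4.0
shift [-0.2335, -0.6783, -0.0] turn [0.0, 0.0, -0.1733] rows 5.0
```

Call:
{"api": "apply_moves", "payload": {
  "motion": [
    [[0,0,-0.1],[0,0,0],-1],
    [[0,0,-0.3],[0,0,0],-1],
    [[0,0,-0.5],[0,0,0],-1],
    [[0,0,-0.7],[0,0,0],-1],
    [[0,0,-0.85],[0,0,0],-1],
    [[0,0,-0.85],[0,0,0],-1]
  ]
}}

```text
clock: 11.05
tool_pos: [0.4535, -0.0949, 0.2213]
tool_rot: [-3.138, -0.008, -0.688]
ft_force: [1.6, -0.3, -1.8]
width: 0.0356
gripper_force: 25.0
```

Call:
{"api": "apply_moves", "payload": {
  "motion": [
    [[-0.1,-0.3,0],[0,0,-0.07],-1],
    [[-0.2,-0.5,0],[0,0,-0.14],-1],
    [[-0.233,-0.678,0],[0,0,-0.173],-1],
    [[-0.233,-0.678,0],[0,0,-0.173],-1],
    [[-0.233,-0.678,0],[0,0,-0.173],-1],
    [[-0.233,-0.678,0],[0,0,-0.173],-1],
    [[-0.233,-0.678,0],[0,0,-0.173],-1],
    [[-0.233,-0.678,0],[0,0,-0.173],-1]
  ]
}}

```text
clock: 11.72
tool_pos: [0.5003, 0.0387, 0.2145]
tool_rot: [3.141, 0.002, -0.148]
ft_force: [0.1, -0.8, -2.8]
width: 0.0359
gripper_force: 25.0
```

```bash
python3 see.py w5 tile_narrow tile_round round_box tee; python3 - <<'E'
from h import *
go(.6004,.0765,.09,22.6)
E
```

```text
clock 11.77 [0.5004 0.0387 0.2147] [ 1.7999e+02  7.0000e-02 -8.4500e+00]
tile_narrow [265. 103.] [0.6011 0.0772] 22.3 iou 0.945
tile_round [35. 98.] [0.637  0.2722] 2.1 iou 0.969
round_box [ 88. 277.] [0.4718 0.2745] 7.3 iou 0.979
tee [283. 280.] [0.4654 0.0468] 155.3 iou 0.039
shift [0.4676, -0.2608, 0.6229] turn [-0.0, 0.0004, -0.1725] rows 5.0
```

Call:
{"api": "apply_moves", "payload": {
  "motion": [
    [[0.2,-0.1,0.1],[0,0,-0.05],-1],
    [[0.4,-0.2,0.2],[0,0,-0.1],-1],
    [[0.468,-0.261,0.35],[0,0,-0.1725],-1],
    [[0.468,-0.261,0.5],[0,0,-0.1725],-1],
    [[0.468,-0.261,0.623],[0,0,-0.1725],-1],
    [[0.468,-0.261,0.623],[0,0,-0.1725],-1],
    [[0.468,-0.261,0.623],[0,0,-0.1725],-1],
    [[0.468,-0.261,0.623],[0,0,-0.1725],-1],
    [[0.468,-0.261,0.623],[0,0,-0.1725],-1],
    [[0.468,-0.261,0.623],[0,0,-0.1725],-1]
  ]
}}

```text
clock: 12.6
tool_pos: [0.6019, 0.0778, 0.0927]
tool_rot: [3.141, -0.003, 0.396]
ft_force: [0.1, -0.1, -2.3]
width: 0.0361
gripper_force: 25.0
```

```bash
python3 - <<'E'
from h import *
go(.6003,.0767,.06,22.4)
E
```

```text
shift [-0.0097, 0.0017, 0.1636] turn [0.0003, -0.0009, 0.0016] rows 1.0
```

Call:
{"api": "apply_moves", "payload": {
  "motion": [
    [[-0.009,0.002,0.08],[0,-0.0009,0.0016],-1],
    [[-0.009,0.002,0.163],[0,-0.0009,0.0016],-1],
    [[-0.009,0.002,0.163],[0,-0.0009,0.0016],-1],
    [[-0.009,0.002,0.163],[0,-0.0009,0.0016],-1],
    [[-0.009,0.002,0.163],[0,-0.0009,0.0016],-1],
    [[-0.009,0.002,0.163],[0,-0.0009,0.0016],-1],
    [[-0.009,0.002,0.163],[0,-0.0009,0.0016],-1],
    [[-0.009,0.002,0.163],[0,-0.0009,0.0016],-1]
  ]
}}

```text
clock: 13.27
tool_pos: [0.5996, 0.077, 0.0586]
tool_rot: [-3.141, 0.002, 0.393]
ft_force: [0.3, -0.4, -2.3]
width: 0.0359
gripper_force: 25.0
```

```bash
python3 - <<'E'
from h import *
go(.6003,.0767,.0498,22.4)
E
```

```text
shift [0.0026, 0.0026, 0.0439] turn [-0.0001, 0.0007, 0.0005] rows 1.0
```

Call:
{"api": "apply_moves", "payload": {
  "motion": [
    [[0.003,0.003,0.03],[0,0,0],-1],
    [[0.003,0.003,0.04],[0,0,0],-1],
    [[0.003,0.003,0.044],[0,0,0],-1],
    [[0.003,0.003,0.044],[0,0,0],-1],
    [[0.003,0.003,0.044],[0,0,0],-1],
    [[0.003,0.003,0.044],[0,0,0],-1]
  ]
}}

```text
clock: 13.77
tool_pos: [0.6002, 0.0764, 0.05]
tool_rot: [3.141, 0.003, 0.393]
ft_force: [-4.9, -1.5, 11.6]
width: 0.0356
gripper_force: 25.0
```

Call:
{"api": "apply_moves", "payload": {
  "motion": [
    [[0,0,0],[0,0,0],1],
    [[0,0,0],[0,0,0],1],
    [[0,0,0],[0,0,0],1],
    [[0,0,0],[0,0,0],1],
    [[0,0,-0.05],[0,0,0],1],
    [[0,0,-0.2],[0,0,0],1],
    [[0,0,-0.4],[0,0,0],1],
    [[-0.1,-0.1,-0.6],[0,0,0],1],
    [[-0.3,-0.3,-0.8],[0,0,0],1],
    [[-0.5,-0.5,-0.9],[0,0,0],1]
  ]
}}

```text
clock: 14.6
tool_pos: [0.5134, 0.1135, 0.2097]
tool_rot: [-3.141, -0.0, 0.391]
ft_force: [0.2, 0.4, 2.1]
width: 0.0859
gripper_force: 0.0
```

```bash
python3 - <<'E'
from h import *
go(.46,.255,.23,20)
E
```

```text
shift [0.0231, -0.7559, -0.1011] turn [-0.0001, -0.0, 0.0135] rows 4.0
```

Call:
{"api": "apply_moves", "payload": {
  "motion": [
    [[-0.08,-0.25,-0.1],[0,0,0],1],
    [[-0.08,-0.45,-0.1],[0,0,0],1],
    [[-0.08,-0.65,-0.1],[0,0,0],1],
    [[-0.08,-0.65,-0.1],[0,0,0],1],
    [[-0.08,-0.65,-0.1],[0,0,0],1],
    [[-0.08,-0.65,-0.1],[0,0,0],1],
    [[-0.08,-0.65,-0.1],[0,0,0],1]
  ]
}}

```text
clock: 15.18
tool_pos: [0.449, 0.2259, 0.2268]
tool_rot: [-3.141, 0.004, 0.392]
ft_force: [0.7, -1.3, 0.5]
width: 0.0871
gripper_force: 0.0
```

```bash
python3 see.py w6 tile_round round_box tee tile_narrow; python3 - <<'E'
from h import *
go(.4718,.2742,.06,22)
E
```

```text
clock 15.23 [0.4491 0.2256 0.2267] [-179.98    0.21   22.39]
tile_round out of view [360.71830942 -21.02832917]
round_box [287. 167.] [0.4718 0.2731] 1.3 iou 0.979
tee [452. 269.] [0.2707 0.2809] 34.3 iou 0.041
tile_narrow [544. 117.] [0.6011 0.1205] 21.9 iou 0.112
shift [0.2004, -0.1811, 0.8327] turn [-0.0001, 0.0012, 0.0021] rows 5.0
```

View pics/w6.png

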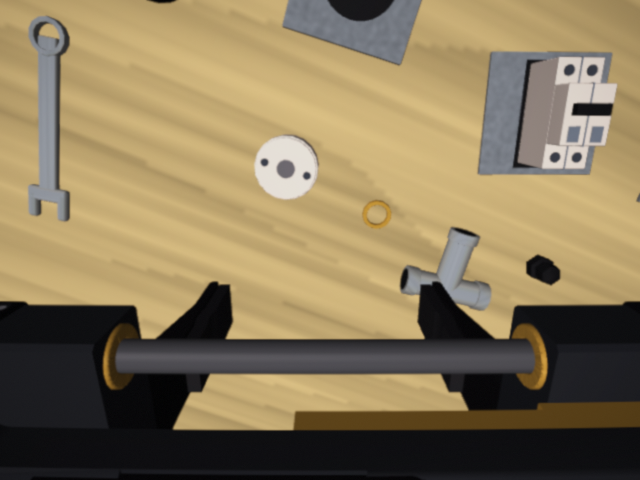

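Call:
{"api": "apply_moves", "payload": {
  "motion": [
    [[0.1,-0.1,0.2],[0,0,0],1],
    [[0.198,-0.177,0.4],[0,0.0012,0],1],
    [[0.198,-0.177,0.6],[0,0.0012,0],1],
    [[0.198,-0.177,0.83],[0,0.0012,0],1],
    [[0.198,-0.177,0.83],[0,0.0012,0],1],
    [[0.198,-0.177,0.83],[0,0.0012,0],1],
    [[0.198,-0.177,0.83],[0,0.0012,0],1],
    [[0.198,-0.177,0.83],[0,0.0012,0],1],
    [[0.198,-0.177,0.83],[0,0.0012,0],1],
    [[0.198,-0.177,0.83],[0,0.0012,0],1]
  ]
}}

```text
clock: 16.07
tool_pos: [0.4723, 0.275, 0.0627]
tool_rot: [-3.141, -0.004, 0.392]
ft_force: [-0.3, 0.6, -1.2]
width: 0.0871
gripper_force: 0.0
```

```bash
python3 - <<'E'
from h import *
go(.4718,.2733,.026,22.3)
E
```

```text
shift [-0.0061, 0.0069, 0.1837] turn [-0.0001, -0.0012, 0.0009] rows 1.0
```

Call:
{"api": "apply_moves", "payload": {
  "motion": [
    [[-0.006,0.007,0.1],[0,-0.0012,0.0009],1],
    [[-0.006,0.007,0.18],[0,-0.0012,0.0009],1],
    [[-0.006,0.007,0.18],[0,-0.0012,0.0009],1],
    [[-0.006,0.007,0.18],[0,-0.0012,0.0009],1],
    [[-0.006,0.007,0.18],[0,-0.0012,0.0009],1],
    [[-0.006,0.007,0.18],[0,-0.0012,0.0009],-1],
    [[-0.006,0.007,0.18],[0,-0.0012,0.0009],-1],
    [[-0.006,0.007,0.18],[0,-0.0012,0.0009],-1],
    [[-0.006,0.007,0.18],[0,-0.0012,0.0009],-1],
    [[-0.006,0.007,0.18],[0,-0.0012,0.0009],-1]
  ],
  "newtons": 15
}}

```text
clock: 16.9
tool_pos: [0.4705, 0.273, 0.0249]
tool_rot: [-3.141, 0.003, 0.39]
ft_force: [-0.5, 0.1, 0.7]
width: 0.0616
gripper_force: 0.0
```

Call:
{"api": "apply_moves", "payload": {
  "motion": [
    [[0,0,0],[0,0,0],-1],
    [[0,0,0],[0,0,0],-1],
    [[0,0,0],[0,0,0],-1],
    [[0,0,0],[0,0,0],-1],
    [[0,0,0],[0,0,0],-1],
    [[0,0,0],[0,0,0],-1]
  ]
}}

```text
clock: 17.4
tool_pos: [0.4705, 0.2729, 0.0247]
tool_rot: [-3.141, 0.003, 0.39]
ft_force: [-0.3, -0.8, 3.3]
width: 0.0552
gripper_force: 15.0
```

```bash
python3 - <<'E'
from h import *
s=r.get_state(); p=s["tool_pos"]; print(p)
go(.55,.27,.18,22.3)
E
```

```text
[0.47047066 0.27290336 0.02472438]
shift [0.3597, 0.1642, -0.7776] turn [-0.0001, 0.001, 0.0002] rows 5.0
```

Call:
{"api": "apply_moves", "payload": {
  "motion": [
    [[0,0,-0.15],[0,0,0],-1],
    [[0,0,-0.35],[0,0,0],-1],
    [[0.1,0.05,-0.55],[0,0,0],-1],
    [[0.25,0.12,-0.75],[0,0,0],-1],
    [[0.36,0.164,-0.8],[0,0,0],-1],
    [[0.36,0.164,-0.8],[0,0,0],-1],
    [[0.36,0.164,-0.8],[0,0,0],-1],
    [[0.36,0.164,-0.8],[0,0,0],-1],
    [[0.36,0.164,-0.8],[0,0,0],-1]
  ]
}}

```text
clock: 18.15
tool_pos: [0.5485, 0.2702, 0.1831]
tool_rot: [-3.141, 0.006, 0.391]
ft_force: [-0.1, 1.1, -1.4]
width: 0.0556
gripper_force: 15.0
```

```bash
python3 see.py w7 tile_round; python3 - <<'E'
from h import *
s=r.get_state(); cam=params("wrist"); A=R.from_euler("xyz",s["tool_rot"])
print(proj(cam,np.array(s["tool_pos"])+A.apply([.0012,0,-.0053])))
go(.6363,.272,.06,22.3)
E
```

```text
clock 18.2 [0.5485 0.2702 0.1832] [-179.97    0.32   22.41]
tile_round [366. 118.] [0.6365 0.2718] 5.6 iou 0.957
[[326.19734225 333.96103649]]
shift [0.4126, 0.1593, 0.6135] turn [-0.0002, 0.0018, 0.0006] rows 4.0
```

View pics/w7.png

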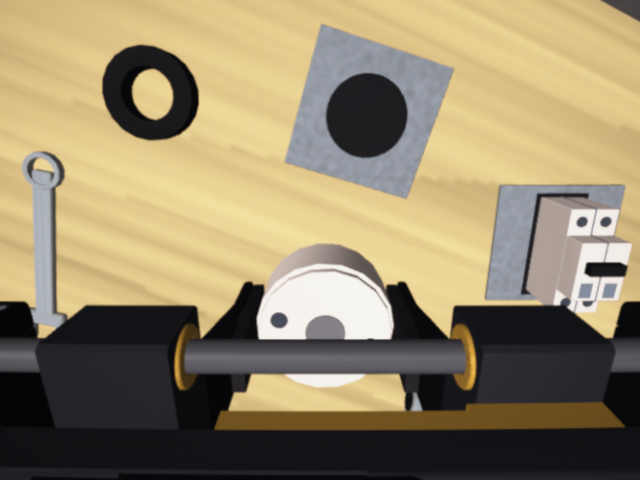

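Call:
{"api": "apply_moves", "payload": {
  "motion": [
    [[0.2,0.08,0.1],[0,0,0],-1],
    [[0.35,0.14,0.3],[0,0,0],-1],
    [[0.406,0.16,0.45],[0,0.0018,0],-1],
    [[0.406,0.16,0.61],[0,0.0018,0],-1],
    [[0.406,0.16,0.61],[0,0.0018,0],-1],
    [[0.406,0.16,0.61],[0,0.0018,0],-1],
    [[0.406,0.16,0.61],[0,0.0018,0],-1],
    [[0.406,0.16,0.61],[0,0.0018,0],-1],
    [[0.406,0.16,0.61],[0,0.0018,0],-1]
  ]
}}

```text
clock: 18.95
tool_pos: [0.6376, 0.2722, 0.065]
tool_rot: [-3.141, -0.006, 0.39]
ft_force: [-0.2, -0.1, -0.5]
width: 0.0553
gripper_force: 15.0
```

```bash
python3 - <<'E'
from h import *
go(.6351,.2713,.037,22.3)
E
```

```text
shift [-0.0142, -0.0005, 0.1399] turn [-0.0001, -0.002, 0.0004] rows 1.0
```

Call:
{"api": "apply_moves", "payload": {
  "motion": [
    [[-0.014,0,0.07],[0,-0.002,0],-1],
    [[-0.014,0,0.14],[0,-0.002,0],-1],
    [[-0.014,0,0.14],[0,-0.002,0],-1],
    [[-0.014,0,0.14],[0,-0.002,0],-1],
    [[-0.014,0,0.14],[0,-0.002,0],-1],
    [[-0.014,0,0.14],[0,-0.002,0],-1],
    [[-0.014,0,0.14],[0,-0.002,0],-1],
    [[-0.014,0,0.14],[0,-0.002,0],-1]
  ]
}}

```text
clock: 19.62
tool_pos: [0.6345, 0.2704, 0.0345]
tool_rot: [-3.141, 0.003, 0.39]
ft_force: [0.7, 0.1, -0.5]
width: 0.0557
gripper_force: 15.0
```

```bash
python3 - <<'E'
from h import *
go(.6351,.2713,.0298,22.3)
E
```

```text
shift [0.0043, -0.0028, 0.0235] turn [-0.0002, 0.0011, 0.0002] rows 1.0
```

Call:
{"api": "apply_moves", "payload": {
  "motion": [
    [[0.004,-0.003,0.015],[0,0,0],-1],
    [[0.004,-0.003,0.023],[0,0,0],-1],
    [[0.004,-0.003,0.023],[0,0,0],-1],
    [[0.004,-0.003,0.023],[0,0,0],-1],
    [[0.004,-0.003,0.023],[0,0,0],-1]
  ]
}}

```text
clock: 20.03
tool_pos: [0.635, 0.2713, 0.0298]
tool_rot: [-3.141, 0.003, 0.39]
ft_force: [-0.3, -0.0, 3.3]
width: 0.0556
gripper_force: 15.0
```

Call:
{"api": "apply_moves", "payload": {
  "motion": [
    [[0,0,0],[0,0,0],1],
    [[0,0,0],[0,0,0],1],
    [[0,0,0],[0,0,0],1],
    [[0,0,0],[0,0,0],1],
    [[0,0,-0.05],[0,0,0],1],
    [[0,0,-0.2],[0,0,0],1],
    [[-0.1,0,-0.4],[0,0,0],1],
    [[-0.3,0.1,-0.6],[0,0,0],1],
    [[-0.5,0.3,-0.8],[0,0,0],1],
    [[-0.7,0.5,-0.95],[0,0,0],1]
  ]
}}

```text
clock: 20.87
tool_pos: [0.5672, 0.1806, 0.1853]
tool_rot: [-3.141, 0.002, 0.393]
ft_force: [0.7, -1.1, 0.6]
width: 0.087
gripper_force: 0.0
```

```bash
python3 - <<'E'
from h import *
go(.42,.12,.23,8)
E
```

```text
shift [-0.7965, -0.0021, -0.2218] turn [-0.0001, 0.0007, 0.0806] rows 4.0
```

Call:
{"api": "apply_moves", "payload": {
  "motion": [
    [[-0.2,-0.05,0],[0,0,0.04],1],
    [[-0.4,-0.1,0],[0,0,0.08],1],
    [[-0.6,-0.12,0],[0,0,0.08],1],
    [[-0.6,-0.12,0],[0,0,0.08],1],
    [[-0.6,-0.12,0],[0,0,0.08],1],
    [[-0.6,-0.12,0],[0,0,0.08],1],
    [[-0.6,-0.12,0],[0,0,0.08],1]
  ]
}}

```text
clock: 21.45
tool_pos: [0.4493, 0.1566, 0.1839]
tool_rot: [-3.141, 0.003, 0.139]
ft_force: [-0.4, -0.4, 0.5]
width: 0.087
gripper_force: 0.0
```

```bash
python3 see.py w8 tee
```

```text
clock 21.5 [0.4492 0.1568 0.1836] [-179.96    0.2     7.96]
tee [404. 242.] [0.4412 0.0893] 8.9 iou 0.959
```

View pics/w8.png

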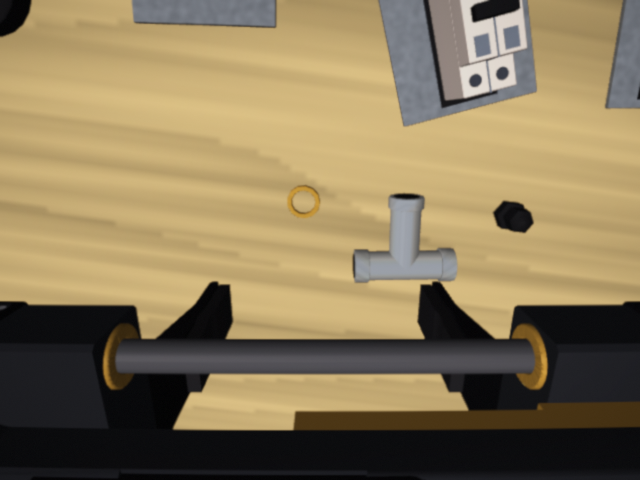

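```bash
python3 - <<'E'
from h import *
go(.4501,.0907,.07,8.9)
E
```

```text
shift [-0.0395, 0.3281, 0.568] turn [-0.0002, 0.0011, -0.0052] rows 4.0
```

Call:
{"api": "apply_moves", "payload": {
  "motion": [
    [[-0.02,0.15,0.1],[0,0,0],1],
    [[-0.04,0.3,0.2],[0,0,0],1],
    [[-0.04,0.328,0.35],[0,0.0011,-0.0052],1],
    [[-0.04,0.328,0.568],[0,0.0011,-0.0052],1],
    [[-0.04,0.328,0.568],[0,0.0011,-0.0052],1],
    [[-0.04,0.328,0.568],[0,0.0011,-0.0052],1],
    [[-0.04,0.328,0.568],[0,0.0011,-0.0052],1],
    [[-0.04,0.328,0.568],[0,0.0011,-0.0052],1],
    [[-0.04,0.328,0.568],[0,0.0011,-0.0052],1],
    [[-0.04,0.328,0.568],[0,0.0011,-0.0052],1]
  ]
}}

```text
clock: 22.33
tool_pos: [0.45, 0.0904, 0.0713]
tool_rot: [3.141, -0.002, 0.155]
ft_force: [-1.0, 0.0, 0.3]
width: 0.0873
gripper_force: 0.0
```

```bash
python3 - <<'E'
from h import *
go(.4501,.0907,.026,8.9)
E
```

```text
shift [0.0003, -0.0015, 0.2263] turn [0.0003, -0.0007, -0.0001] rows 2.0
```

Call:
{"api": "apply_moves", "payload": {
  "motion": [
    [[0,-0.002,0.1],[0,-0.0007,0],1],
    [[0,-0.002,0.18],[0,-0.0007,0],1],
    [[0,-0.002,0.225],[0,-0.0007,0],1],
    [[0,-0.002,0.225],[0,-0.0007,0],1],
    [[0,-0.002,0.225],[0,-0.0007,0],1],
    [[0,-0.002,0.225],[0,-0.0007,0],-1],
    [[0,-0.002,0.225],[0,-0.0007,0],-1],
    [[0,-0.002,0.225],[0,-0.0007,0],-1],
    [[0,-0.002,0.225],[0,-0.0007,0],-1],
    [[0,-0.002,0.225],[0,-0.0007,0],-1]
  ],
  "newtons": 35
}}

```text
clock: 23.17
tool_pos: [0.4491, 0.0904, 0.0251]
tool_rot: [3.141, 0.002, 0.155]
ft_force: [-0.1, -0.1, -1.2]
width: 0.0621
gripper_force: 0.0
```

Call:
{"api": "apply_moves", "payload": {
  "motion": [
    [[0,0,0],[0,0,0],-1],
    [[0,0,0],[0,0,0],-1],
    [[0,0,0],[0,0,0],-1],
    [[0,0,0],[0,0,0],-1],
    [[0,0,0],[0,0,0],-1],
    [[0,0,0],[0,0,0],-1],
    [[0,0,0],[0,0,0],-1],
    [[0,0,0],[0,0,0],-1],
    [[0,0,0],[0,0,0],-1]
  ]
}}

```text
clock: 23.92
tool_pos: [0.4488, 0.0904, 0.0247]
tool_rot: [3.141, 0.003, 0.155]
ft_force: [-0.2, -0.2, 0.4]
width: 0.0242
gripper_force: 35.0
```

```bash
python3 - <<'E'
from h import *
s=r.get_state(); p=s["tool_pos"]; print(p,np.degrees(s["tool_rot"]))
go(.47,-.05,.21,8.9)
E
```

```text
[0.44882334 0.0903689  0.02470921] [1.79973402e+02 1.59464308e-01 8.87727460e+00]
shift [-0.0063, 0.7102, -0.9261] turn [0.0001, 0.0009, -0.0001] rows 6.0
```

Call:
{"api": "apply_moves", "payload": {
  "motion": [
    [[0,0,-0.1],[0,0,0],-1],
    [[0,0,-0.3],[0,0,0],-1],
    [[0,0,-0.5],[0,0,0],-1],
    [[0,0.1,-0.7],[0,0,0],-1],
    [[0,0.3,-0.85],[0,0,0],-1],
    [[0,0.5,-0.92],[0,0,0],-1],
    [[0,0.71,-0.92],[0,0,0],-1],
    [[0,0.71,-0.92],[0,0,0],-1]
  ]
}}

```text
clock: 24.58
tool_pos: [0.4719, -0.0566, 0.2101]
tool_rot: [3.138, 0.001, 0.148]
ft_force: [-1.1, -0.5, -2.4]
width: 0.0242
gripper_force: 35.0
```

```bash
python3 - <<'E'
from h import *
go(.55,-.24,.21,18.8)
E
```

```text
shift [0.2509, 0.9647, 0.0035] turn [0.0011, 0.0004, -0.0573] rows 5.0
```

Call:
{"api": "apply_moves", "payload": {
  "motion": [
    [[0.05,0.2,0],[0,0,-0.02],-1],
    [[0.1,0.4,0],[0,0,-0.04],-1],
    [[0.15,0.6,0],[0,0,-0.057],-1],
    [[0.2,0.8,0],[0,0,-0.057],-1],
    [[0.25,0.95,0],[0,0,-0.057],-1],
    [[0.25,0.95,0],[0,0,-0.057],-1],
    [[0.25,0.95,0],[0,0,-0.057],-1],
    [[0.25,0.95,0],[0,0,-0.057],-1],
    [[0.25,0.95,0],[0,0,-0.057],-1]
  ]
}}

```text
clock: 25.33
tool_pos: [0.5498, -0.2282, 0.2085]
tool_rot: [-3.141, 0.003, 0.336]
ft_force: [0.0, 0.6, -2.4]
width: 0.0241
gripper_force: 35.0
```

```bash
python3 see.py w9 tile_tee; python3 - <<'E'
from h import *
c,s=np.cos(np.radians(18.8)),np.sin(np.radians(18.8)); print(.653+.0077*c,-.2698+.0077*s)
go(.653+.0077*c,-.2698+.0077*s,.07,18.8)
E
```

```text
clock 25.38 [ 0.5498 -0.2283  0.2087] [-1.7998e+02  1.7000e-01  1.9240e+01]
tile_tee [413. 117.] [ 0.6532 -0.2696] 19.2 iou 0.971
0.6602891993028909 -0.26731855414672506
shift [0.4593, 0.3665, 0.6922] turn [-0.0001, 0.0009, 0.0024] rows 5.0
```

View pics/w9.png

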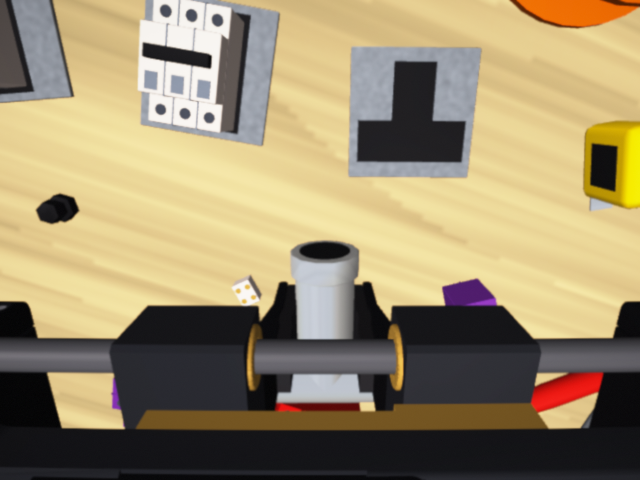

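Call:
{"api": "apply_moves", "payload": {
  "motion": [
    [[0.2,0.15,0.1],[0,0,0],-1],
    [[0.4,0.3,0.2],[0,0,0],-1],
    [[0.459,0.366,0.35],[0,0.0009,0.0013],-1],
    [[0.459,0.366,0.5],[0,0.0009,0.0013],-1],
    [[0.459,0.366,0.69],[0,0.0009,0.0013],-1],
    [[0.459,0.366,0.69],[0,0.0009,0.0013],-1],
    [[0.459,0.366,0.69],[0,0.0009,0.0013],-1],
    [[0.459,0.366,0.69],[0,0.0009,0.0013],-1],
    [[0.459,0.366,0.69],[0,0.0009,0.0013],-1],
    [[0.459,0.366,0.69],[0,0.0009,0.0013],-1]
  ]
}}

```text
clock: 26.22
tool_pos: [0.6617, -0.2694, 0.0741]
tool_rot: [3.138, -0.004, 0.33]
ft_force: [0.3, -0.0, -1.4]
width: 0.0242
gripper_force: 35.0
```

```bash
python3 - <<'E'
from h import *
go(.6604,-.2672,.038,19)
E
```

```text
shift [-0.0034, -0.0129, 0.1806] turn [0.001, -0.0012, -0.0006] rows 1.0
```

Call:
{"api": "apply_moves", "payload": {
  "motion": [
    [[-0.003,-0.013,0.08],[0.001,-0.0012,-0.0006],-1],
    [[-0.003,-0.013,0.18],[0.001,-0.0012,-0.0006],-1],
    [[-0.003,-0.013,0.18],[0.001,-0.0012,-0.0006],-1],
    [[-0.003,-0.013,0.18],[0.001,-0.0012,-0.0006],-1],
    [[-0.003,-0.013,0.18],[0.001,-0.0012,-0.0006],-1],
    [[-0.003,-0.013,0.18],[0.001,-0.0012,-0.0006],-1],
    [[-0.003,-0.013,0.18],[0.001,-0.0012,-0.0006],-1],
    [[-0.003,-0.013,0.18],[0.001,-0.0012,-0.0006],-1]
  ]
}}

```text
clock: 26.88
tool_pos: [0.6594, -0.2669, 0.0354]
tool_rot: [-3.139, 0.003, 0.332]
ft_force: [-0.9, 0.5, -1.4]
width: 0.024
gripper_force: 35.0
```

```bash
python3 - <<'E'
from h import *
go(.6604,-.2672,.0297,19)
E
```

```text
shift [0.0045, 0.0034, 0.0282] turn [-0.0008, 0.0009, 0.0] rows 1.0
```

Call:
{"api": "apply_moves", "payload": {
  "motion": [
    [[0.004,0.003,0.015],[0,0,0],-1],
    [[0.004,0.003,0.027],[0,0,0],-1],
    [[0.004,0.003,0.027],[0,0,0],-1],
    [[0.004,0.003,0.027],[0,0,0],-1],
    [[0.004,0.003,0.027],[0,0,0],-1]
  ]
}}

```text
clock: 27.3
tool_pos: [0.6603, -0.2671, 0.0298]
tool_rot: [-3.139, 0.003, 0.332]
ft_force: [-0.9, -0.3, 5.6]
width: 0.0245
gripper_force: 35.0
```

Call:
{"api": "apply_moves", "payload": {
  "motion": [
    [[0,0,0],[0,0,0],1],
    [[0,0,0],[0,0,0],1],
    [[0,0,0],[0,0,0],1],
    [[0,0,0],[0,0,0],1],
    [[0,0,-0.05],[0,0,0],1],
    [[0,0,-0.2],[0,0,0],1],
    [[0,0,-0.4],[0,0,0],1],
    [[-0.2,-0.1,-0.6],[0,0,0],1],
    [[-0.3,-0.2,-0.8],[0,0,0],1],
    [[-0.5,-0.3,-1],[0,0,0],1]
  ]
}}

```text
clock: 28.13
tool_pos: [0.5761, -0.2477, 0.2015]
tool_rot: [-3.139, 0.002, 0.333]
ft_force: [0.4, -1.2, 0.9]
width: 0.082
gripper_force: 0.0
```

Call:
{"api": "apply_moves", "payload": {
  "motion": [
    [[0,-0.1,-0.2],[0,0,0],1],
    [[-0.1,-0.1,-0.3],[0,0,0],1],
    [[-0.2,-0.1,-0.3],[0,0,0],1],
    [[-0.2,-0.1,-0.3],[0,0,0],1],
    [[-0.2,-0.1,-0.3],[0,0,0],1],
    [[-0.2,-0.1,-0.3],[0,0,0],1]
  ]
}}

```text
clock: 28.63
tool_pos: [0.5325, -0.2428, 0.2595]
tool_rot: [-3.138, 0.004, 0.332]
ft_force: [0.4, -0.3, 0.3]
width: 0.0871
gripper_force: 0.0
```

```bash
cat > chk.py <<'E'
from h import *
import sys
T=dict(breaker_wide=(.6295,-.0966,9.4),breaker_narrow=(.6011,.077,22.4),round_box=(.6365,.2719,0),tee=(.6531,-.2697,19.))
cam=params("wrist"); img=vision.camera("wrist"); print(r.get_state()["clock"],r.get_state()["tool_pos"])
for n,(x,y,a) in T.items():
    for P in M[n]:
        h=cv2.convexHull(proj(cam,place([x,y,np.radians(a),.005],P)).astype(np.float32)); cv2.polylines(img,[np.round(h*16).astype(np.int32)],True,(0,0,255),1,cv2.LINE_AA,4)
    t={"breaker_wide":"tile_wide","breaker_narrow":"tile_narrow","round_box":"tile_round","tee":"tile_tee"}[n]
    for P in M[t]:
        h=cv2.convexHull(proj(cam,place([x,y,np.radians(a)],P)).astype(np.float32)); cv2.polylines(img,[np.round(h*16).astype(np.int32)],True,(0,255,0),1,cv2.LINE_AA,4)
cv2.imwrite(f"pics/{sys.argv[1]}.png",img)
E
python3 chk.py c1
```

```text
28.6833 [ 0.53267885 -0.2425176   0.25908898]
```

View pics/c1.png

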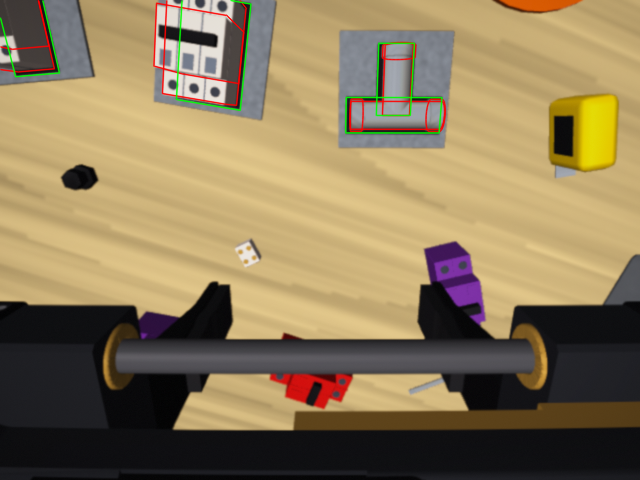

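Call:
{"api": "apply_moves", "payload": {
  "motion": [
    [[0.2,-0.7,-0.2],[0,0,0.03],1],
    [[0.2,-0.9,-0.2],[0,0,0.03],1],
    [[0.2,-0.9,-0.2],[0,0,0.03],1],
    [[0.2,-0.9,-0.2],[0,0,0.03],1],
    [[0.2,-0.9,-0.2],[0,0,0.03],1],
    [[0.2,-0.9,-0.2],[0,0,0.03],1]
  ]
}}

```text
clock: 29.18
tool_pos: [0.5122, -0.0527, 0.3011]
tool_rot: [-3.138, 0.002, 0.247]
ft_force: [-0.4, 0.1, 0.5]
width: 0.0866
gripper_force: 0.0
```

Call:
{"api": "apply_moves", "payload": {
  "motion": [
    [[0,-0.7,-0.2],[0,0,0.03],1],
    [[0,-0.7,-0.2],[0,0,0.03],1],
    [[0,-0.7,-0.2],[0,0,0.03],1],
    [[0,-0.7,-0.2],[0,0,0.03],1],
    [[0,-0.7,-0.2],[0,0,0.03],1],
    [[0,-0.7,-0.2],[0,0,0.03],1],
    [[0,-0.7,-0.2],[0,0,0.03],1],
    [[0,-0.7,-0.2],[0,0,0.03],1]
  ]
}}

```text
clock: 29.85
tool_pos: [0.4793, 0.0746, 0.3394]
tool_rot: [-3.139, 0.006, 0.141]
ft_force: [-0.7, -0.3, 0.2]
width: 0.0866
gripper_force: 0.0
```

```bash
python3 chk.py c2
```

```text
29.9 [0.47925258 0.074619   0.3395316 ]
```

View pics/c2.png

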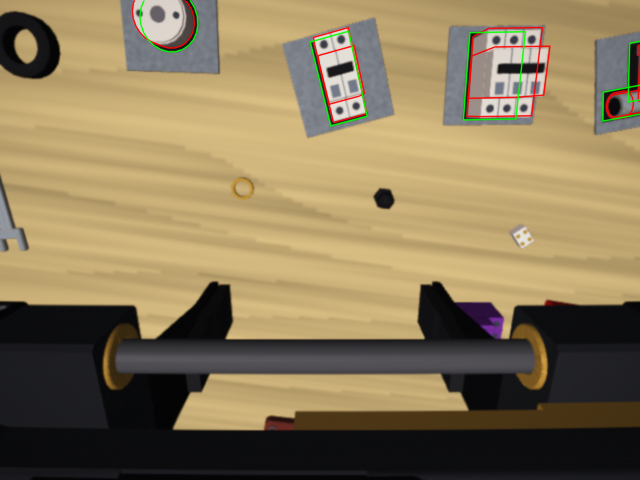

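```bash
python3 - <<'E'
import cv2,numpy as np
i=cv2.imread("pics/c2.png"); z=lambda x,y:cv2.resize(i[y:y+130,x:x+130],(390,390),interpolation=cv2.INTER_CUBIC)
cv2.imwrite("pics/c3.png",np.hstack([z(275,8),z(435,8)]))
E
```

```text
(no output)
```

View pics/c3.png

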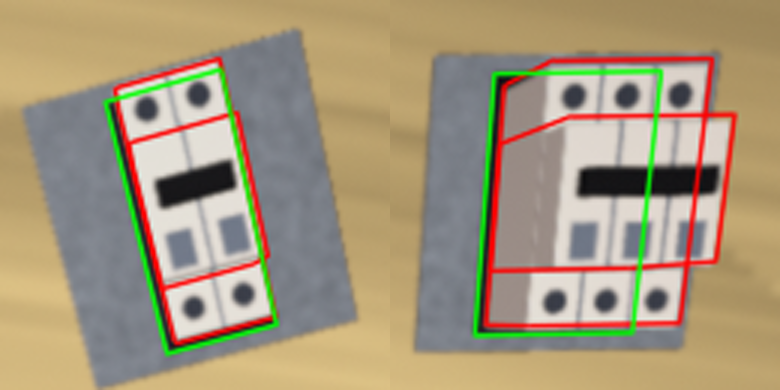

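```bash
python3 - <<'E'
import cv2
i=cv2.imread("pics/c2.png"); cv2.imwrite("pics/c4.png",cv2.resize(i[0:80,115:225],None,fx=5,fy=5,interpolation=cv2.INTER_CUBIC))
E
```

```text
(no output)
```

View pics/c4.png

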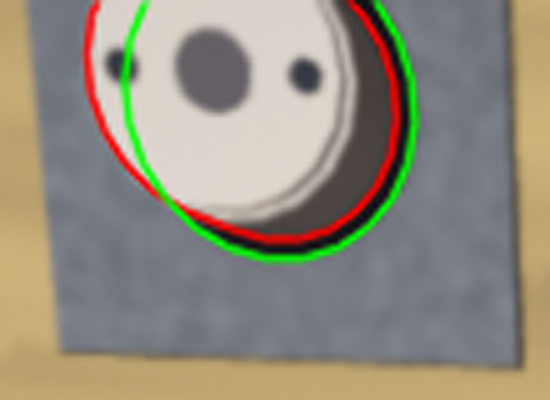

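The round box outline matches too, so all four parts are in place. Handing in.

```bash
python3 -c "
from plant import ticket
print(ticket.close_job())"
```

```text
the job is handed in; nothing more can be done
None
```

The job is handed in: both breakers, the round box and the tee are released on their matching tiles, and the camera overlays show each within about 1 mm of its silhouette. It took about 30 s of the 109 s allowed.

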